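# Push the neck block home in the saw jig

### The arm

A 6-joint arm with a two-finger parallel gripper is mounted at the origin on a cart in front of the work surface, level with it; the furniture and walls round the work are solid. World frame = base frame: x ahead of the robot, y to its left, z up, the work surface at z = 0. Lengths are in m, angles in rad, forces in N, time in s.
With the tool pointing down it reaches from about 0.25 to 0.85 m from the base axis. Payload 12.5 kg.
Tool frame: the origin (TCP) lies at the very end of the fingers, on their centre line; the grasp point (between the pads) lies 19 mm behind it; z points along the fingers, y is the direction in which the jaws open and shut (so a half turn about z gives the same grasp; the last joint's range is limited). The gripper opens to 93 mm and grips with 3 to 60 N. Pads are 15 mm wide; open, the fingers measure 128 mm over their backs; the gripper's body (75 mm by 188 mm) begins 65 mm behind the grasp point.
Start: joints at [-1.432, 0.351, 1.652, -0, 1.139, -0.085], TCP at [0.122, -0.536, 0.183] pointing down, gripper open.
Joint ranges: [-2.75, 2.75], [-0.79, 2.1], [0.01, 2.65], [-1.57, 4.71], [0.07, 3.14], [-2.87, 2.87]. Speed limits (rad/s): [2.22, 2.22, 2.79, 3.14, 3.14, 3.14].

### API

Orientations are given as a unit quaternion [x, y, z, w].
In Python, from cell import sensors, imaging, order gives the robot as it stands.
- The arm moves only by the tool send_rows, never from a script. Its argument "motion" is a list of rows, each an object with "translation": the shift along the tool's x, y, z in cm, a list of three; "turn": the turn about the tool's z in degrees. A call has 1 to 8 rows; each row shifts and turns the commanded pose from where the row before left it, along the tool's axes as they then stand; what a row does not reach is not made up. A row lasts 1/12 s, in which the tool goes at most 41.7 mm and 7.16 degrees, less where a joint would pass 70% of its speed; a pose out of reach is approached as far as the arm can. A call is refused whole if a number of a shift passes 4.17 or a number of a turn 7.16, either way. A call with a gripper value outside its range is refused whole. "jaw" is the opening in per cent of the stroke, from 0 (shut) to 100 (fully open), set as the call begins (left out, the last holds). The fingers move at their own pace and stop on an object; the grip force is fixed at half the most. Time passes only in rows, so rows that do not move let the fingers close. It gives the time, the measured TCP pose, the force and the opening at its end, in the units of the state.
- sensors.get_state(): the state, without advancing time (a new reading comes with each control period).
- imaging.camera(name): name is "side" or "top" or "wrist"; returns a dict with "frame" (480x640x3 uint8, red, green, blue), "fx", "fy", "cx", "cy" (pixels), "R" (3x3) and "t" (3): a world point X has camera coordinates R X + t; the wrist camera has in their place "hand_eye" (4x4, takes a point from camera to tool coordinates, whose origin is the TCP and whose axes are the flange's). Camera axes: x right, y down, z forward; pixel columns grow to the right and rows downward; lengths in m; the calibration is good to about 2 mm. A picture is of the moment at which its call begins: read the wrist's pose just before it. There is no depth.
- order.finish_job(): hands the job in, once; it reports no verdict.
The state is a dict: "t": time; "joints": joint angles; "joint_velocities": joint speeds; "joint_efforts": joint torques, N m; "tool_pos": TCP position; "tool_rot": TCP orientation; "contact_force": force on the tool from outside, world axes, zero at the start; "torque": the same for the moment, N m; "width": opening from 0.0 (shut) to 1.0 (fully open).
Only numpy, scipy, OpenCV 4.12 (cv2) and the standard library are available. Lean on these libraries where they do the work, as an engineer would, in place of code of your own. Each camera call takes 0.05 s, during which the arm holds its last target.

### The job

Get the maple neck block ready for sawing: push it across the jig's board until its long side lies flat against the fence and its right-hand end butts against the dark end stop. Only push it with the fingertips or the outside of the fingers, never lifting it off the board or tipping it, and leave the other things on the bench where they are.

Things in the scene. Friction and masses are not known exactly. Their poses are not given: they have to be found in the camera images.
- saw_jig: Saw jig fixed to the bench: plywood board, x -120..+130 and y -260..+260 mm in this frame, with a wooden fence along its far edge. Origin on the bench top under the board, whose top is at z = 9 mm. x points towards the fence, y along it to the left. Flat fence face at x = +100 mm over the whole length; the fence stands 36 mm above the board. May be turned by up to 15 degrees.
- end_stop: Dark wooden end stop fixed across the right-hand part of the board, square to the fence, axes parallel to the jig's: 160 (x) x 24 (y) x 36 mm high. Origin at the middle of its underside, on the board; its face towards the block is at y = +12 mm in its own frame. Its place along the fence differs from run to run.
- neck_block: Loose maple neck block, a plain bar 60 (x) x 316 (y) x 62 mm high, 0.4 to 0.8 kg, on the board. Origin at the centre of its underside. Its +x long side looks to the fence, its -y end to the end stop; it starts askew, some centimetres from both. It slides with a push of roughly 2 to 7 N and stays where it is left.
- block_centre (a point): centre of the maple block, half-way up (31 mm above the board)
- block_back_left (a point): point on the block's fence-side edge (the vertical edge between its +x side and its far-from-stop +y end), half-way up; 30, 158, 31 mm from the block's origin
- block_back_right (a point): point on the block's vertical edge between its +x side and its stop-side -y end, half-way up; 30, -158, 31 mm from the block's origin
- sanding_block: Bystander, to be left alone: cork sanding block, 46x90x27 mm; origin at the centre of its underside.
- varnish_jar: Bystander, to be left alone: glass varnish jar with a wooden cap, 58 mm across, 89 mm high; origin at the centre of its underside.
- standing_clamp: Bystander, to be left alone: wooden spool clamp standing on end behind the jig, 35 mm across, 68 mm high; origin at the centre of its underside.
- front_clamp: Bystander, to be left alone: second wooden spool clamp standing on end at the near left of the bench, 35 mm across, 68 mm high; origin at the centre of its underside.
- rosin: Bystander, to be left alone: round cake of rosin, 45 mm across, 16 mm high; origin at the centre of its underside.
- pin_tin: Bystander, to be left alone: open brass tin, 65 mm across, 28 mm high; origin at the centre of its underside.

How it is judged:
At the end, for the whole second after the job is handed in: Both ends of the block's long side are within 3 mm of the fence's face, its right-hand end is within 3 mm of the end stop's face, and it lies still on the board (x of block_back_left in the frame of saw_jig between 0.097 and 0.103 m and x of block_back_right in the frame of saw_jig between 0.097 and 0.103 m and y of block_back_right in the frame of end_stop between 0.009 and 0.015 m and z of block_centre in the frame of saw_jig below 0.044 m and linear speed of neck_block below 0.01 m/s); the robot touches nothing.
It fails at once if the maple block is lifted off the board or tipped (8 mm or 0.12 rad) (z of block_centre in the frame of saw_jig above 0.048 m or angle between neck_block's own z axis and vertical above 0.12 rad).
It fails at once if one of the other loose things is shifted by more than 20 mm (distance of any of sanding_block, varnish_jar, standing_clamp, front_clamp, rosin, pin_tin from where it was at the start of the episode above 0.02 m).
It also fails if it takes over 56 s, if anything falls off the work surface, if the arm or the gripper's body presses on something with over 40 N, if the wrist force passes 120 N, or if a joint passes its speed limit or range.

## Working session

There is one attempt and no reset: what is moved stays moved. The work goes in short steps, Python scripts to look and compute and a tool call to move; the robot and the scene stay as the last step left them, time stands still between calls to the robot, and variables do not carry over. Pictures are saved under pics/ and viewed, and the job is handed in when it is done.

Besides the shell and the picture viewer there is one more tool, called after "Emit:" as name(argument=value, ...), one argument or row to a line, values as JSON. send_rows: Moves the arm, as the interface text tells. Its arguments: {"type":"object","properties":{"motion":{"type":"array","items":{"type":"object","properties":{"translation":{"type":"array","items":{"type":"number"}},"turn":{"type":"number"}}}},"jaw":{"type":"number"}},"required":["motion"]}

```bash
mkdir -p pics; python3 - <<'E'
from cell import sensors, imaging
import cv2
s=sensors.get_state();print(s)
for n in("top","side"):
    c=imaging.camera(n);cv2.imwrite(f"pics/{n}0.png",c["frame"][:,:,::-1])
    print(n,{k:v for k,v in c.items() if k!="frame"})
E
```

```text
{'t': 0.0, 'joints': array([-1.43156519e+00,  3.51222209e-01,  1.65239250e+00, -3.34326316e-05,
        1.13906451e+00, -8.46212664e-02]), 'joint_velocities': array([ 0.00056668,  0.00168993,  0.00136508, -0.00194529,  0.00132684,
        0.00058681]), 'joint_efforts': array([ 1.45402795e-03, -4.97312987e+01, -2.85252464e+01,  6.99990755e-02,
        2.56933866e-02, -1.07019523e-04]), 'tool_pos': array([ 0.12204749, -0.53592018,  0.18292113]), 'tool_rot': array([ 9.93741870e-01,  1.11699598e-01, -3.00054469e-05, -5.42665223e-04]), 'contact_force': array([0.0852911 , 0.43887087, 0.06351065]), 'torque': array([-0.0500312 , -0.06664089, -0.05787282]), 'width': 0.9996561447913763}
top {'fx': 552.158369983728, 'fy': 552.158369983728, 'cx': 320.5382663010078, 'cy': 235.09973575658125, 'R': array([[ 0.02983435, -0.99955332, -0.00175269],
       [-0.99638896, -0.02960036, -0.07957921],
       [ 0.07949178,  0.00412056, -0.996827  ]]), 't': array([-0.00369883,  0.57562963,  1.32882024])}
side {'fx': 457.08441941567554, 'fy': 457.08441941567554, 'cx': 320.2024418566228, 'cy': 237.00043008838747, 'R': array([[ 0.99068395, -0.13598803, -0.00725015],
       [-0.09678689, -0.66564966, -0.73996137],
       [ 0.09579983,  0.73376958, -0.67261029]]), 't': array([-0.56195081,  0.11296169,  1.15685965])}
```

View pics/top0.png

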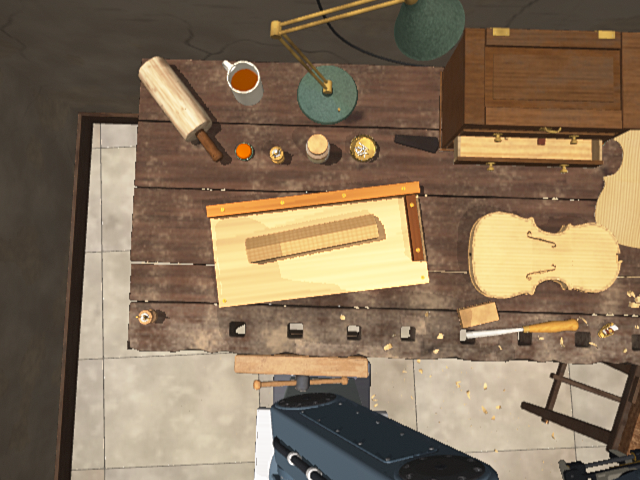

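View pics/side0.png

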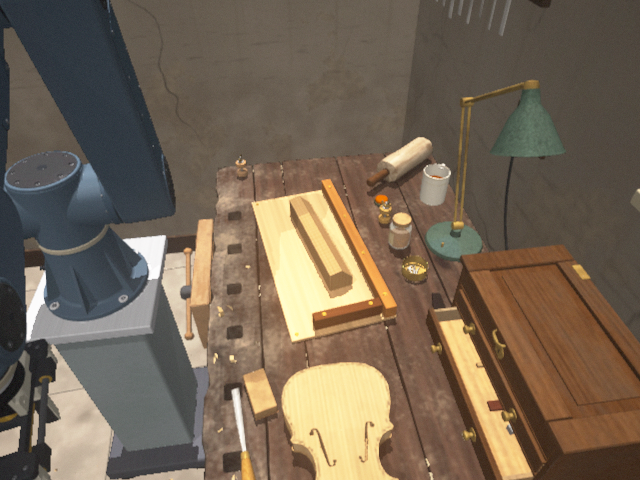

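The top view shows the jig board at about (208–428, 185–305), with its fence along the upper edge. The stop is at about (415,228) and the block at (246–384, 215–262), with its right end about 25 px from the stop. I'll zoom in for the corners.

```bash
python3 - <<'E'
import cv2
a=cv2.imread("pics/top0.png")[175:315,200:440]
cv2.imwrite("pics/topz.png",cv2.resize(a,None,fx=3.3,fy=3.3,interpolation=cv2.INTER_CUBIC))
a=cv2.imread("pics/side0.png")[175:345,245:405]
cv2.imwrite("pics/sidez.png",cv2.resize(a,None,fx=3.5,fy=3.5,interpolation=cv2.INTER_CUBIC))
E
```

```text
(no output)
```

View pics/topz.png

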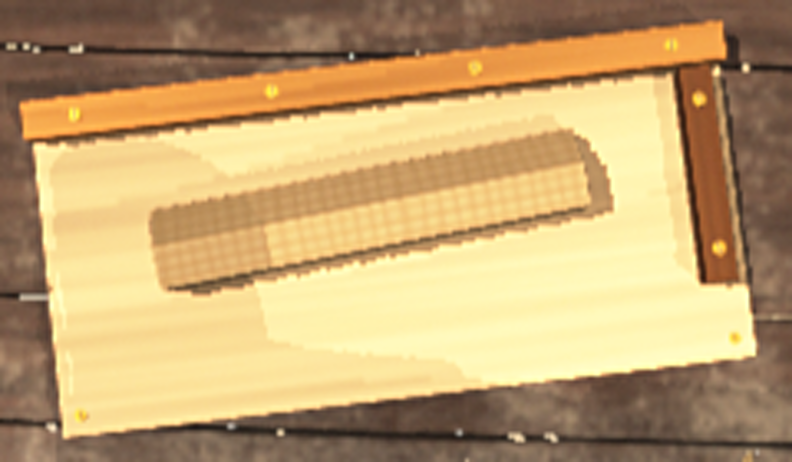

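View pics/sidez.png

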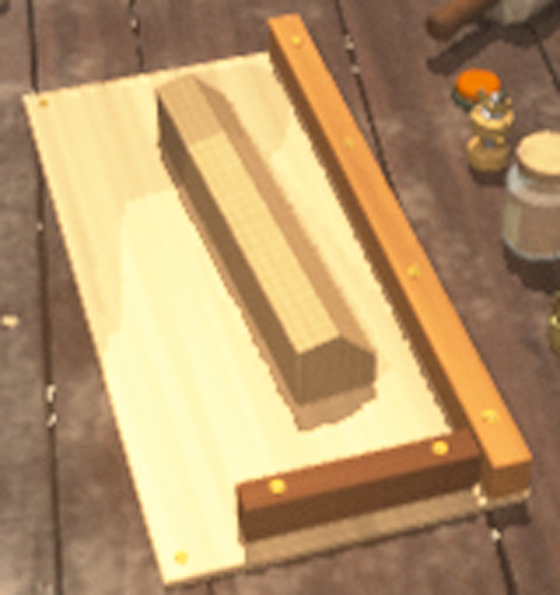

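The block lies skewed: its near-top edge runs from zoom (167,290) to (590,207), i.e. original (250.6,262.9) to (378.8,237.7). I'll refine the lines by casting rays at the known heights.

```bash
cat >h.py <<'E'
import numpy as np
from cell import sensors, imaging
from scipy.spatial.transform import Rotation as Ro
def ray(c,u,v,z):
    R=np.array(c["R"]);t=np.array(c["t"])
    o=-R.T@t; d=R.T@np.array([(u-c["cx"])/c["fx"],(v-c["cy"])/c["fy"],1])
    return o+d*(z-o[2])/d[2]
def proj(c,X):
    p=np.array(c["R"])@X+c["t"];return p[0]/p[2]*c["fx"]+c["cx"],p[1]/p[2]*c["fy"]+c["cy"]
def tool(s):
    return np.array(s["tool_pos"]),Ro.from_quat(s["tool_rot"]).as_matrix()
E
python3 - <<'E'
from h import *
c=imaging.camera("top")
s=imaging.camera("side")
f=lambda p,z:ray(c,200+p[0]/3.3,175+p[1]/3.3,z)
g=lambda p,z:ray(s,245+p[0]/3.5,175+p[1]/3.5,z)
def show(n,a,b):
    d=b-a;print(n,a.round(4),b.round(4),"len",np.hypot(*d[:2]).round(4),"ang",np.degrees(np.arctan2(d[0],-d[1])).round(2))
show("fence top inner",f((33,140),.045),f((672,72),.045))
show("board near",f((65,437),.009),f((755,355),.009))
show("board left",f((65,437),.009),f((36,145),.009))
show("stop",f((678,70),.045),f((702,282),.045))
show("block near",f((167,290),.071),f((590,207),.071))
show("block left",f((167,290),.071),f((150,210),.071))
show("S fence outer top",g((298,15),.045),g((530,460),.045))
show("S board near",g((25,95),.009),g((165,583),.009))
show("S stop top face edge",g((238,487),.045),g((472,433),.045))
show("S block near",g((160,88),.071),g((300,353),.071))
p,R=tool(sensors.get_state());print(R.round(3))
E
```

```text
fence top inner [0.6086 0.2815 0.045 ] [ 0.6726 -0.185   0.045 ] len 0.4708 ang 7.82
board near [0.3917 0.255  0.009 ] [ 0.4676 -0.2557  0.009 ] len 0.5163 ang 8.45
board left [0.3917 0.255  0.009 ] [0.6087 0.2865 0.009 ] len 0.2193 ang 98.25
stop [ 0.6742 -0.1893  0.045 ] [ 0.5193 -0.2095  0.045 ] len 0.1562 ang -82.58
block near [0.5013 0.1757 0.071 ] [ 0.5695 -0.1243  0.071 ] len 0.3077 ang 12.82
block left [0.5013 0.1757 0.071 ] [0.558  0.1901 0.071 ] len 0.0586 ang 104.27
S fence outer top [0.6386 0.2929 0.045 ] [ 0.7114 -0.2196  0.045 ] len 0.5177 ang 8.09
S board near [0.3957 0.2602 0.009 ] [ 0.4698 -0.2552  0.009 ] len 0.5208 ang 8.18
S stop top face edge [ 0.5219 -0.2146  0.045 ] [ 0.6796 -0.1922  0.045 ] len 0.1593 ang 98.07
S block near [0.5078 0.1725 0.071 ] [ 0.5748 -0.1294  0.071 ] len 0.3092 ang 12.52
[[ 0.975  0.222 -0.   ]
 [ 0.222 -0.975  0.001]
 [ 0.    -0.001 -1.   ]]
```

Jig yaw is about +8.1°, block yaw about 12.6°, and the block's centre is near (0.567, 0.030). The fence is about 40 mm beyond the block and the stop about 55 mm. I'll use the open fingers as a two-point pusher square to the fence, starting behind the block's near face.

Emit:
send_rows(
  motion=[
    {"translation": [2.4, -2.7, 0], "turn": 4.7},
    {"translation": [2.4, -2.7, 0], "turn": 0},
    {"translation": [2.4, -2.7, 0], "turn": 0},
    {"translation": [2.4, -2.7, 0], "turn": 0},
    {"translation": [2.4, -2.7, 0], "turn": 0},
    {"translation": [2.4, -2.7, 0], "turn": 0},
    {"translation": [2.4, -2.7, 0], "turn": 0},
    {"translation": [2.4, -2.7, 0], "turn": 0},
  ],
  jaw=100,
)

```text
t: 0.87
tool_pos: [0.2796, -0.2922, 0.1835]
tool_rot: [0.998, 0.071, 0.0, 0.0]
contact_force: [-0.0, -0.8, -1.5]
width: 1.0
```

Emit:
send_rows(
  motion=[
    {"translation": [2.4, -2.7, 0], "turn": 0},
    {"translation": [2.4, -2.7, 0], "turn": 0},
    {"translation": [2.4, -2.7, 0], "turn": 0},
    {"translation": [2.4, -2.7, 0], "turn": 0},
    {"translation": [2.4, -2.7, 0], "turn": 0},
    {"translation": [2.4, -2.7, 0], "turn": 0},
    {"translation": [2.4, -2.7, 0], "turn": 0},
    {"translation": [0, 0, 0], "turn": 0},
  ],
)

```text
t: 1.53
tool_pos: [0.4209, -0.0789, 0.1835]
tool_rot: [0.997, 0.073, 0.001, -0.0]
contact_force: [-0.0, -0.2, -0.6]
width: 0.997
```

```bash
cat >w.py <<'E'
from h import *
def where():
    s=sensors.get_state();p,R=tool(s);a=np.radians(8.1)
    ex=np.array([np.cos(a),np.sin(a)]);ey=np.array([-ex[1],ex[0]])
    print("t",round(s["t"],2),"p",p.round(4),"yaw",np.degrees(np.arctan2(R[1,0],R[0,0])).round(2),"jig xy",(ex@p[:2]).round(4),(ey@p[:2]).round(4),"F",np.round(s["contact_force"],1),"w",round(s["width"],3))
    return s,p,R
E
python3 - <<'E'
from w import *
s,p,R=where();d=np.array([.493,.020,.12])-p;print((R.T@d*100).round(2))
E
```

```text
t 1.53 p [ 0.4209 -0.0789  0.1835] yaw 8.36 jig xy 0.4056 -0.1374 F [-0.  -0.2 -0.6] w 0.997
[ 8.57 -8.74  6.36]
```

Emit:
send_rows(
  motion=[
    {"translation": [2.2, -2.2, 1.6], "turn": 0.3},
    {"translation": [2.2, -2.2, 1.6], "turn": 0},
    {"translation": [2.2, -2.2, 1.6], "turn": 0},
    {"translation": [2.0, -2.1, 1.6], "turn": 0},
    {"translation": [0, 0, 0], "turn": 0},
  ],
)

```text
t: 1.95
tool_pos: [0.4924, 0.0177, 0.1167]
tool_rot: [0.998, 0.069, -0.001, -0.0]
contact_force: [-0.3, 0.1, -1.5]
width: 1.001
```

```bash
python3 - <<'E'
from w import *
import cv2
s,p,R=where();d=np.array([.493,.020,.025])-p;print((R.T@d*100).round(2))
for n in("top","side"):
    c=imaging.camera(n);cv2.imwrite(f"pics/{n}1.png",c["frame"][:,:,::-1])
E
```

```text
t 1.95 p [0.4924 0.0177 0.1167] yaw 7.95 jig xy 0.49 -0.0519 F [-0.3  0.1 -1.5] w 1.001
[ 0.11 -0.21  9.17]
```

View pics/side1.png

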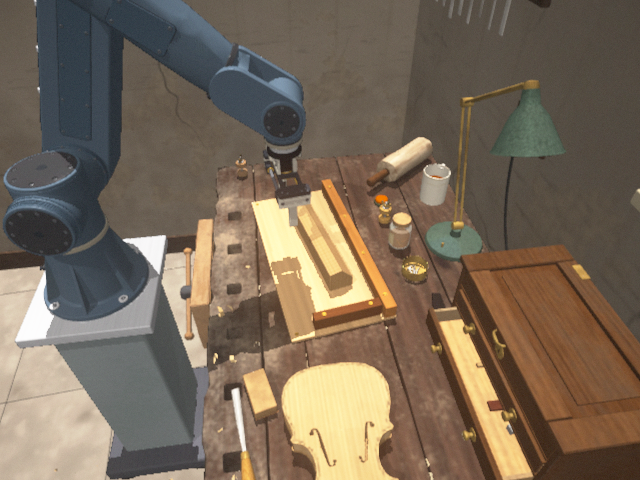

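The fingers are behind the near face at about (295,210), with clear room below. I'll lower, then push slowly.

Emit:
send_rows(
  motion=[
    {"translation": [0, -0.1, 3.0], "turn": 0},
    {"translation": [0, -0.1, 3.0], "turn": 0},
    {"translation": [0, 0, 2.0], "turn": 0},
    {"translation": [0, 0, 1.1], "turn": 0},
    {"translation": [1.0, 0, 0], "turn": 0},
    {"translation": [1.0, 0, 0], "turn": 0},
    {"translation": [0.5, 0, 0], "turn": 0},
    {"translation": [0.5, 0, 0], "turn": 0},
  ],
)

```text
t: 2.72
tool_pos: [0.522, 0.0205, 0.0293]
tool_rot: [0.998, 0.068, 0.001, 0.0]
contact_force: [-0.3, 0.2, 0.9]
width: 0.997
```

Emit:
send_rows(
  motion=[
    {"translation": [0.5, 0, 0], "turn": 0},
    {"translation": [0.5, 0, 0], "turn": 0},
    {"translation": [0.5, 0, 0], "turn": 0},
    {"translation": [0.5, 0, 0], "turn": 0},
  ],
)

```text
t: 3.05
tool_pos: [0.5397, 0.0239, 0.0288]
tool_rot: [0.998, 0.069, -0.002, -0.0]
contact_force: [-10.3, -0.2, 9.2]
width: 1.003
```

```bash
python3 - <<'E'
from w import *
where()
E
```

```text
t 3.05 p [0.5397 0.0239 0.0288] yaw 7.87 jig xy 0.5377 -0.0524 F [-10.3  -0.2   9.2] w 1.003
```

Emit:
send_rows(
  motion=[
    {"translation": [0.5, 0, 0], "turn": 0},
    {"translation": [0.5, 0, 0], "turn": 0},
    {"translation": [0.5, 0, 0], "turn": 0},
  ],
)

```text
t: 3.3
tool_pos: [0.5547, 0.026, 0.0288]
tool_rot: [0.998, 0.069, -0.002, -0.0]
contact_force: [-8.6, -0.4, 9.2]
width: 1.0
```

```bash
python3 - <<'E'
from w import *
import cv2
where()
for n,(x,y,w,h) in {"top":(200,175,240,140),"side":(245,175,160,170)}.items():
    c=imaging.camera(n);a=c["frame"][y:y+h,x:x+w,::-1];cv2.imwrite(f"pics/{n}2.png",cv2.resize(a,None,fx=3.3,fy=3.3,interpolation=cv2.INTER_CUBIC))
E
```

```text
t 3.3 p [0.5547 0.026  0.0288] yaw 7.87 jig xy 0.5528 -0.0524 F [-8.6 -0.4  9.2] w 1.0
```

View pics/side2.png

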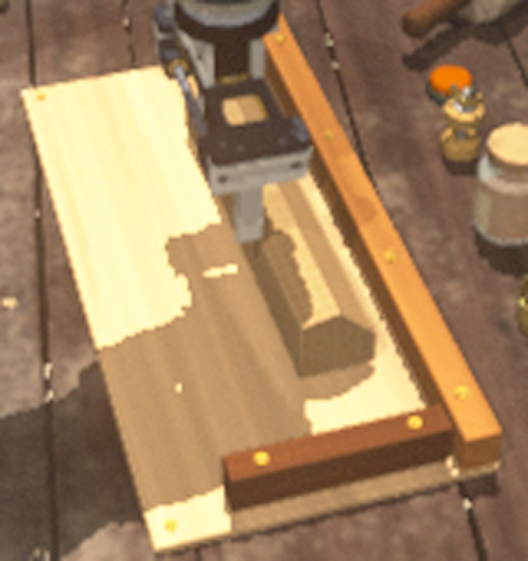

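View pics/top2.png

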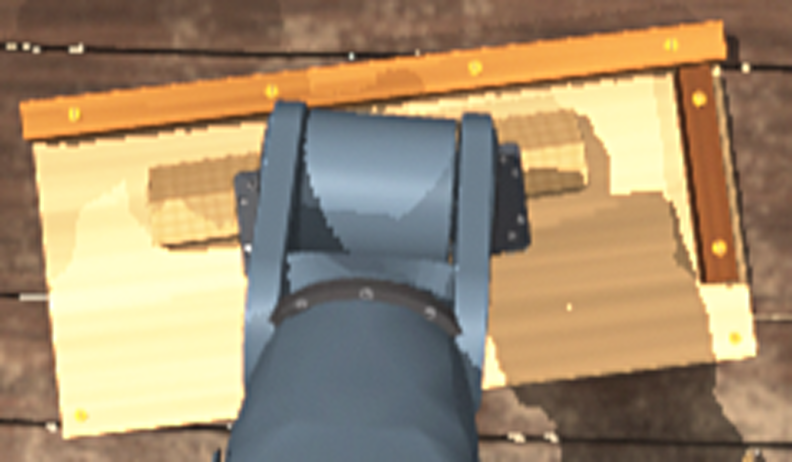

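The block is now parallel to the fence with a gap of about 20 mm, and both fingers are in contact. I'll keep pushing, and go slower as it closes.

Emit:
send_rows(
  motion=[
    {"translation": [0.5, 0, 0], "turn": 0},
    {"translation": [0.5, 0, 0], "turn": 0},
    {"translation": [0.4, 0, 0], "turn": 0},
    {"translation": [0.2, 0, 0], "turn": 0},
  ],
)

```text
t: 3.73
tool_pos: [0.5709, 0.028, 0.0289]
tool_rot: [0.998, 0.068, -0.002, -0.0]
contact_force: [-9.5, -0.9, 10.9]
width: 1.0
```

Emit:
send_rows(
  motion=[
    {"translation": [0.2, 0, 0], "turn": 0},
    {"translation": [0.2, 0, 0], "turn": 0},
  ],
)

```text
t: 3.9
tool_pos: [0.5744, 0.0285, 0.0289]
tool_rot: [0.998, 0.068, -0.002, -0.0]
contact_force: [-8.9, -0.5, 10.4]
width: 0.999
```

```bash
python3 - <<'E'
from w import *
where()
E
```

```text
t 3.9 p [0.5744 0.0285 0.0289] yaw 7.85 jig xy 0.5727 -0.0527 F [-8.9 -0.5 10.4] w 0.999
```

Emit:
send_rows(
  motion=[
    {"translation": [0.2, 0, 0], "turn": 0},
    {"translation": [0.1, 0, 0], "turn": 0},
  ],
)

```text
t: 4.07
tool_pos: [0.5775, 0.029, 0.0289]
tool_rot: [0.998, 0.068, -0.002, -0.0]
contact_force: [-10.3, -0.7, 10.4]
width: 0.999
```

Emit:
send_rows(
  motion=[
    {"translation": [0.1, 0, 0], "turn": 0},
    {"translation": [0.1, 0, 0], "turn": 0},
  ],
)

```text
t: 4.23
tool_pos: [0.5793, 0.0292, 0.0289]
tool_rot: [0.998, 0.068, -0.002, -0.0]
contact_force: [-9.0, -0.5, 10.7]
width: 1.004
```

Emit:
send_rows(
  motion=[
    {"translation": [0.1, 0, 0], "turn": 0},
    {"translation": [0, 0, 0], "turn": 0},
  ],
)

```text
t: 4.4
tool_pos: [0.5805, 0.0293, 0.0289]
tool_rot: [0.998, 0.068, -0.002, -0.0]
contact_force: [-8.0, -0.9, 10.4]
width: 0.999
```

Emit:
send_rows(
  motion=[
    {"translation": [0.1, 0, 0], "turn": 0},
    {"translation": [0.1, 0, 0], "turn": 0},
  ],
)

```text
t: 4.57
tool_pos: [0.5817, 0.0296, 0.0289]
tool_rot: [0.998, 0.068, -0.002, -0.0]
contact_force: [-15.8, -1.7, 15.5]
width: 0.999
```

Emit:
send_rows(
  motion=[
    {"translation": [0.1, 0, 0], "turn": 0},
    {"translation": [0.1, 0, 0], "turn": 0},
  ],
)

```text
t: 4.73
tool_pos: [0.5819, 0.0297, 0.0287]
tool_rot: [0.998, 0.069, -0.005, -0.0]
contact_force: [-24.6, -3.0, 21.3]
width: 1.002
```

```bash
python3 - <<'E'
from w import *
import cv2
where()
for n,(x,y,w,h) in {"top":(200,175,240,140),"side":(245,175,160,170)}.items():
    c=imaging.camera(n);a=c["frame"][y:y+h,x:x+w,::-1];cv2.imwrite(f"pics/{n}3.png",cv2.resize(a,None,fx=3.3,fy=3.3,interpolation=cv2.INTER_CUBIC))
E
```

```text
t 4.73 p [0.5819 0.0297 0.0287] yaw 7.87 jig xy 0.5803 -0.0526 F [-24.6  -3.   21.3] w 1.002
```

View pics/side3.png

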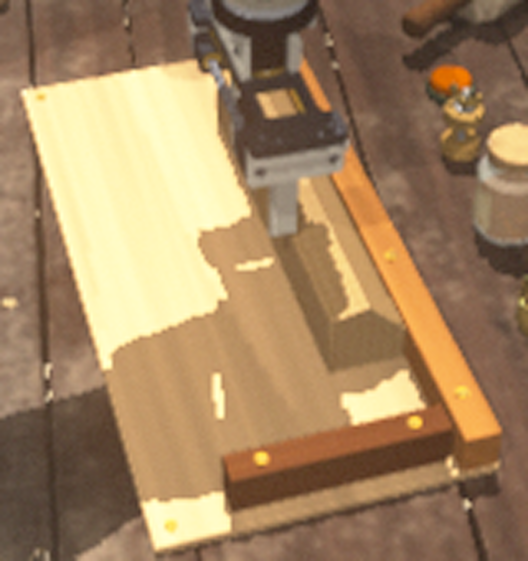

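View pics/top3.png

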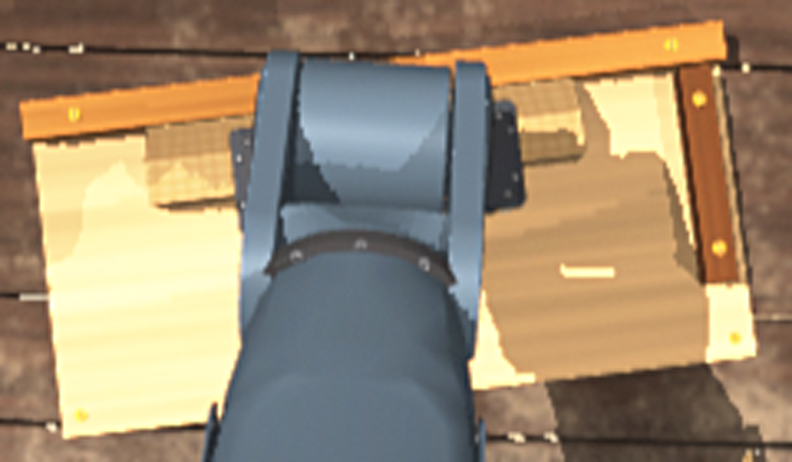

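The force rose to about 25 N with the TCP stalled, and the pictures show the long side along the fence; the right end at zoom (583,90) is still short of the stop at (685,80). Next I'll back off, lift, close the fingers and move to the left end.

Emit:
send_rows(
  motion=[
    {"translation": [-1.0, 0, 0], "turn": 0},
    {"translation": [-2.0, 0, 0], "turn": 0},
    {"translation": [-2.0, 0, -2.0], "turn": 0},
    {"translation": [0, 0, -4.0], "turn": 0},
    {"translation": [0, 0, -4.0], "turn": 0},
    {"translation": [0, -4.0, 0], "turn": 0},
    {"translation": [0, -4.0, 0], "turn": 0},
    {"translation": [0, -4.0, 0], "turn": 0},
  ],
  jaw=0,
)

```text
t: 5.5
tool_pos: [0.52, 0.1431, 0.1296]
tool_rot: [0.998, 0.067, 0.001, -0.0]
contact_force: [0.7, 0.2, -0.3]
width: 0.477
```

Emit:
send_rows(
  motion=[
    {"translation": [0, -4.0, 0], "turn": 0},
    {"translation": [0, -4.0, 0], "turn": 0},
    {"translation": [0, -3.0, 0], "turn": 0},
    {"translation": [0, 0, 0], "turn": 0},
  ],
)

```text
t: 5.83
tool_pos: [0.504, 0.2555, 0.1288]
tool_rot: [0.998, 0.07, 0.0, -0.001]
contact_force: [0.8, 0.1, 0.3]
width: 0.19
```

```bash
python3 - <<'E'
from w import *
import cv2
where()
c=imaging.camera("top");x,y,w,h=200,175,240,140;a=c["frame"][y:y+h,x:x+w,::-1];cv2.imwrite("pics/top4.png",cv2.resize(a,None,fx=3.3,fy=3.3,interpolation=cv2.INTER_CUBIC))
a=np.radians(8.1)
for u in [(157,208),(150,128),(583,157)]:
    p=ray(c,200+u[0]/3.3,175+u[1]/3.3,.071);print(p, "jig",p[0]*np.cos(a)+p[1]*np.sin(a),-p[0]*np.sin(a)+p[1]*np.cos(a))
E
```

```text
t 5.83 p [0.504  0.2555 0.1288] yaw 8.04 jig xy 0.535 0.1819 F [0.8 0.1 0.3] w 0.19
[0.55960189 0.18517255 0.071     ] jig 0.5801101455034595 0.10447661026606449
[0.61698973 0.19251923 0.071     ] jig 0.6379606287349995 0.10366398147846564
[ 0.60528923 -0.11854299  0.071     ] jig 0.5825478009247944 -0.20264635924179902
```

View pics/top4.png

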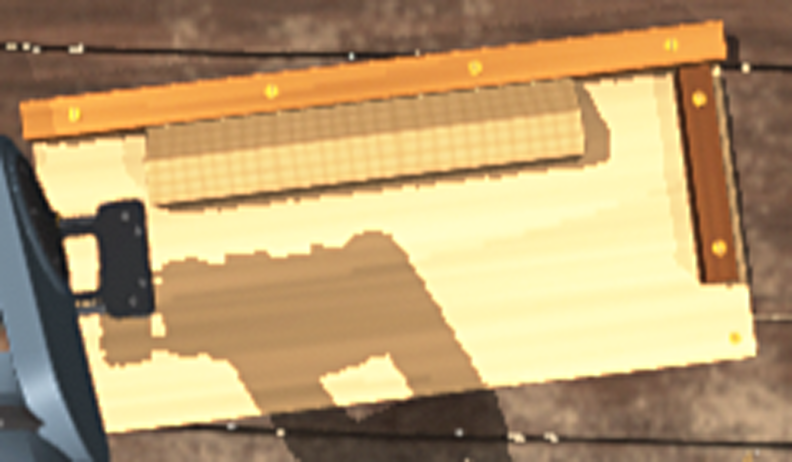

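The block lies along the fence with its left end at jig y ≈ 0.105–0.108, and the gripper is clear of it at (125,260). I'll move to x = 0.6175 on the block's centre line and lower the closed fingers beside the end.

Emit:
send_rows(
  motion=[
    {"translation": [4.0, 0, 0], "turn": 0},
    {"translation": [4.0, 0, 0], "turn": 0},
    {"translation": [0.2, 0, 3.0], "turn": 0},
    {"translation": [0, 0, 3.5], "turn": 0},
    {"translation": [0, 0, 2.5], "turn": 0},
    {"translation": [0, 0, 1.0], "turn": 0},
    {"translation": [0, 1.0, 0], "turn": 0},
    {"translation": [0, 1.0, 0], "turn": 0},
  ],
)

```text
t: 6.55
tool_pos: [0.5895, 0.2414, 0.0294]
tool_rot: [0.998, 0.068, 0.0, -0.0]
contact_force: [-0.2, 0.1, 0.5]
width: 0.002
```

```bash
python3 - <<'E'
from w import *
import cv2
where()
c=imaging.camera("side");x,y,w,h=225,125,180,220;a=c["frame"][y:y+h,x:x+w,::-1];cv2.imwrite("pics/side5.png",cv2.resize(a,None,fx=2.7,fy=2.7,interpolation=cv2.INTER_CUBIC))
E
```

```text
t 6.55 p [0.5895 0.2414 0.0294] yaw 7.84 jig xy 0.6176 0.156 F [-0.2  0.1  0.5] w 0.002
```

View pics/side5.png

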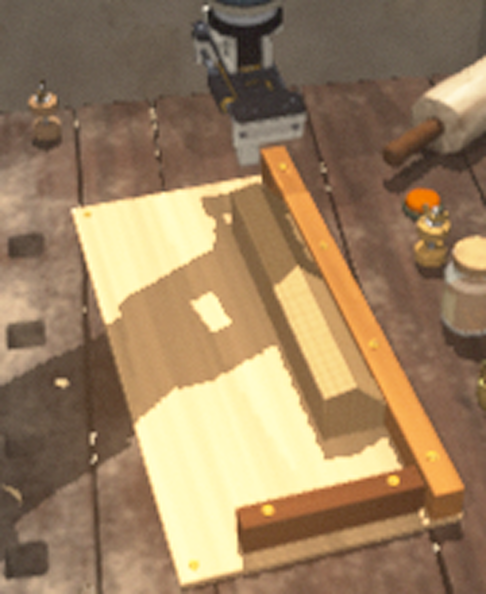

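Emit:
send_rows(
  motion=[
    {"translation": [0, 1.0, 0], "turn": 0},
    {"translation": [0, 1.0, 0], "turn": 0},
    {"translation": [0, 0.6, 0], "turn": 0},
    {"translation": [0, 0.6, 0], "turn": 0},
    {"translation": [0, 0.6, 0], "turn": 0},
    {"translation": [0, 0.6, 0], "turn": 0},
    {"translation": [0, 0.6, 0], "turn": 0},
    {"translation": [0, 0.6, 0], "turn": 0},
  ],
)

```text
t: 7.27
tool_pos: [0.5968, 0.1871, 0.0289]
tool_rot: [0.998, 0.068, 0.0, -0.0]
contact_force: [-0.2, 5.0, 3.3]
width: 0.002
```

```bash
python3 - <<'E'
from w import *
import cv2
where()
c=imaging.camera("side");x,y,w,h=225,125,180,220;a=c["frame"][y:y+h,x:x+w,::-1];cv2.imwrite("pics/side6.png",cv2.resize(a,None,fx=2.7,fy=2.7,interpolation=cv2.INTER_CUBIC))
E
```

```text
t 7.27 p [0.5968 0.1871 0.0289] yaw 7.84 jig xy 0.6173 0.1012 F [-0.2  5.   3.3] w 0.002
```

View pics/side6.png

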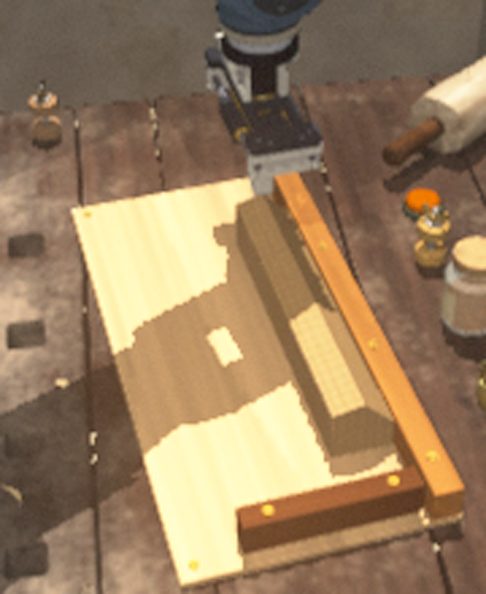

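The block is sliding along the fence at about 5 N and staying straight. I'll go on towards the stop, about 5 cm left.

Emit:
send_rows(
  motion=[
    {"translation": [0, 0.6, 0], "turn": 0},
    {"translation": [0, 0.6, 0], "turn": 0},
    {"translation": [0, 0.6, 0], "turn": 0},
    {"translation": [0, 0.6, 0], "turn": 0},
    {"translation": [0, 0.6, 0], "turn": 0},
    {"translation": [0, 0.4, 0], "turn": 0},
    {"translation": [0, 0.3, 0], "turn": 0},
  ],
)

```text
t: 7.9
tool_pos: [0.6018, 0.1505, 0.0288]
tool_rot: [0.998, 0.068, 0.0, -0.0]
contact_force: [-0.8, 6.2, 3.8]
width: 0.005
```

Emit:
send_rows(
  motion=[
    {"translation": [0, 0.2, 0], "turn": 0},
    {"translation": [0, 0.2, 0], "turn": 0},
    {"translation": [0, 0.2, 0], "turn": 0},
  ],
)

```text
t: 8.15
tool_pos: [0.6026, 0.1448, 0.0288]
tool_rot: [0.998, 0.068, 0.0, -0.0]
contact_force: [-0.6, 6.6, 5.2]
width: 0.002
```

```bash
python3 - <<'E'
from w import *
import cv2
where()
c=imaging.camera("side");x,y,w,h=225,125,180,220;a=c["frame"][y:y+h,x:x+w,::-1];cv2.imwrite("pics/side7.png",cv2.resize(a,None,fx=2.7,fy=2.7,interpolation=cv2.INTER_CUBIC))
E
```

```text
t 8.15 p [0.6026 0.1448 0.0288] yaw 7.83 jig xy 0.617 0.0585 F [-0.6  6.6  5.2] w 0.002
```

View pics/side7.png

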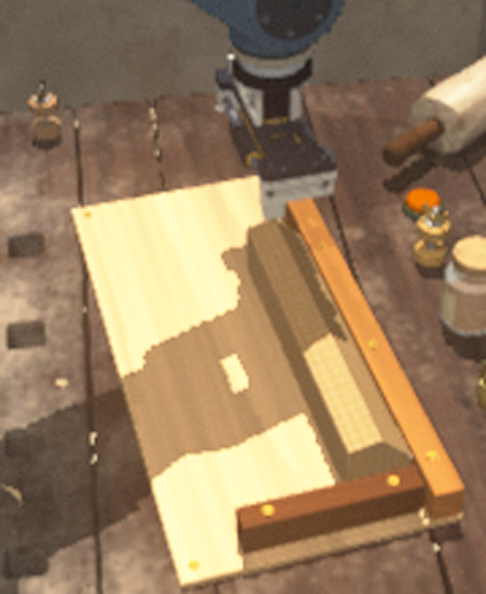

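The right end is now close to the stop, with about 1 cm left. I'll creep in until the force rises.

Emit:
send_rows(
  motion=[
    {"translation": [0, 0.2, 0], "turn": 0},
    {"translation": [0, 0.2, 0], "turn": 0},
  ],
)

```text
t: 8.37
tool_pos: [0.6031, 0.1409, 0.0288]
tool_rot: [0.998, 0.068, 0.0, -0.0]
contact_force: [-1.9, 5.8, 4.6]
width: 0.006
```

Emit:
send_rows(
  motion=[
    {"translation": [0, 0.2, 0], "turn": 0},
    {"translation": [0, 0.1, 0], "turn": 0},
  ],
)

```text
t: 8.53
tool_pos: [0.6036, 0.1378, 0.0288]
tool_rot: [0.998, 0.068, 0.0, -0.0]
contact_force: [-1.1, 6.0, 4.0]
width: 0.003
```

Emit:
send_rows(
  motion=[
    {"translation": [0, 0.1, 0], "turn": 0},
    {"translation": [0, 0.1, 0], "turn": 0},
  ],
)

```text
t: 8.7
tool_pos: [0.6038, 0.136, 0.0288]
tool_rot: [0.998, 0.068, 0.0, -0.0]
contact_force: [-1.7, 6.3, 4.2]
width: 0.008
```

Emit:
send_rows(
  motion=[
    {"translation": [0, 0.1, 0], "turn": 0},
    {"translation": [0, 0.1, 0], "turn": 0},
  ],
)

```text
t: 8.87
tool_pos: [0.6041, 0.134, 0.0288]
tool_rot: [0.998, 0.068, 0.0, -0.0]
contact_force: [-0.7, 6.8, 5.0]
width: 0.002
```

Emit:
send_rows(
  motion=[
    {"translation": [0, 0.1, 0], "turn": 0},
    {"translation": [0, 0.1, 0], "turn": 0},
  ],
)

```text
t: 9.03
tool_pos: [0.6043, 0.1321, 0.0288]
tool_rot: [0.998, 0.068, 0.0, -0.0]
contact_force: [-1.3, 10.5, 4.2]
width: 0.006
```

Emit:
send_rows(
  motion=[
    {"translation": [0, 0.1, 0], "turn": 0},
    {"translation": [0, 0.1, 0], "turn": 0},
  ],
)

```text
t: 9.2
tool_pos: [0.6044, 0.1317, 0.0289]
tool_rot: [0.998, 0.068, 0.0, -0.002]
contact_force: [-2.7, 19.9, 5.0]
width: 0.007
```

Emit:
send_rows(
  motion=[
    {"translation": [0, 0.1, 0], "turn": 0},
    {"translation": [0, 0.1, 0], "turn": 0},
  ],
)

```text
t: 9.37
tool_pos: [0.6044, 0.1314, 0.0289]
tool_rot: [0.998, 0.068, 0.0, -0.003]
contact_force: [-3.3, 31.1, 5.4]
width: 0.001
```

```bash
python3 - <<'E'
from w import *
import cv2
where()
c=imaging.camera("side");x,y,w,h=285,235,130,110;a=c["frame"][y:y+h,x:x+w,::-1];cv2.imwrite("pics/side8.png",cv2.resize(a,None,fx=5,fy=5,interpolation=cv2.INTER_CUBIC))
E
```

```text
t 9.37 p [0.6044 0.1314 0.0289] yaw 7.78 jig xy 0.6169 0.0449 F [-3.3 31.1  5.4] w 0.001
```

View pics/side8.png

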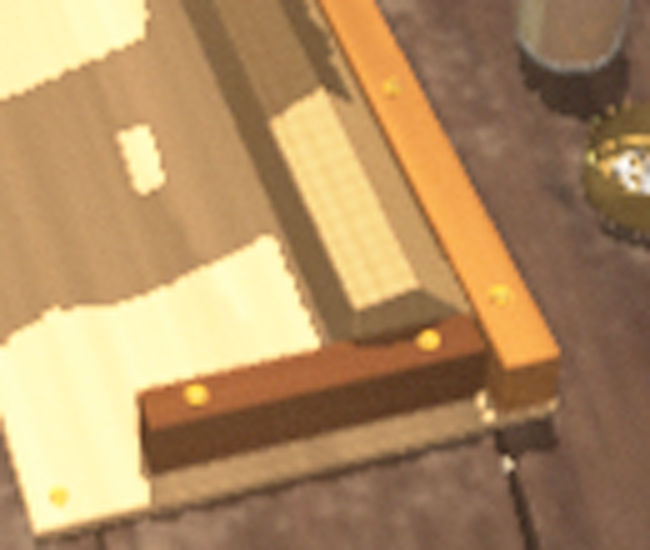

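The end is against the stop: force rose to 31 N with the TCP stalled, and the picture shows the end touching the stop face at (430,330). I'll back off and re-press the near long side with both fingers to be sure of the fence.

Emit:
send_rows(
  motion=[
    {"translation": [0, -0.8, 0], "turn": 0},
    {"translation": [0, -2.0, 0], "turn": 0},
    {"translation": [0, -0.5, -3.5], "turn": 0},
    {"translation": [0, 0, -4.0], "turn": 0},
    {"translation": [0, 0, -2.5], "turn": 0},
    {"translation": [-4.0, 0, 0], "turn": 0},
    {"translation": [-4.0, 0, 0], "turn": 0},
    {"translation": [-2.0, 3.0, 0], "turn": 0},
  ],
  jaw=100,
)

```text
t: 10.08
tool_pos: [0.5013, 0.1186, 0.1282]
tool_rot: [0.998, 0.07, -0.001, 0.0]
contact_force: [0.6, 0.1, -0.1]
width: 0.529
```

Emit:
send_rows(
  motion=[
    {"translation": [0, 4.0, 0], "turn": 0},
    {"translation": [0, 4.0, 0], "turn": 0},
    {"translation": [0, 4.0, 0], "turn": 0},
    {"translation": [0, 4.0, 0], "turn": 0},
    {"translation": [0, 1.0, 0], "turn": 0},
    {"translation": [0, 0, 0], "turn": 0},
  ],
)

```text
t: 10.58
tool_pos: [0.5283, -0.0543, 0.1282]
tool_rot: [0.998, 0.067, -0.0, 0.0]
contact_force: [0.5, 0.8, -0.7]
width: 0.956
```

```bash
python3 - <<'E'
from w import *
import cv2
where()
c=imaging.camera("side");x,y,w,h=225,125,180,220;a=c["frame"][y:y+h,x:x+w,::-1];cv2.imwrite("pics/side9.png",cv2.resize(a,None,fx=2.7,fy=2.7,interpolation=cv2.INTER_CUBIC))
E
```

```text
t 10.58 p [ 0.5283 -0.0543  0.1282] yaw 7.63 jig xy 0.5154 -0.1282 F [ 0.5  0.8 -0.7] w 0.956
```

View pics/side9.png

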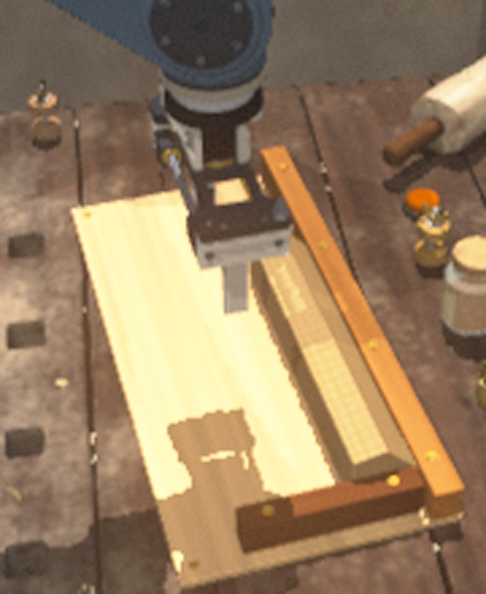

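The fingers are over the board about 65 mm short of the block, centred on its length. I'll lower and press.

Emit:
send_rows(
  motion=[
    {"translation": [0, 0, 3.5], "turn": -0.3},
    {"translation": [0, 0, 3.5], "turn": 0},
    {"translation": [0, 0, 2.0], "turn": 0},
    {"translation": [0, 0, 1.0], "turn": 0},
    {"translation": [2.0, 0, 0], "turn": 0},
    {"translation": [2.0, 0, 0], "turn": 0},
    {"translation": [1.0, 0, 0], "turn": 0},
    {"translation": [0.6, 0, 0], "turn": 0},
  ],
)

```text
t: 11.3
tool_pos: [0.5852, -0.0424, 0.0291]
tool_rot: [0.997, 0.072, 0.001, 0.0]
contact_force: [0.8, -0.4, 0.2]
width: 1.0
```

Emit:
send_rows(
  motion=[
    {"translation": [0.3, 0, 0], "turn": 0},
    {"translation": [0.2, 0, 0], "turn": 0},
    {"translation": [0.2, 0, 0], "turn": 0},
  ],
)

```text
t: 11.55
tool_pos: [0.5901, -0.0423, 0.0286]
tool_rot: [0.997, 0.071, -0.0, -0.0]
contact_force: [-5.1, 0.6, 1.6]
width: 1.001
```

```bash
python3 - <<'E'
from w import *
where()
E
```

```text
t 11.55 p [ 0.5901 -0.0423  0.0286] yaw 8.15 jig xy 0.5783 -0.1251 F [-5.1  0.6  1.6] w 1.001
```

Emit:
send_rows(
  motion=[
    {"translation": [0.1, 0, 0], "turn": 0},
    {"translation": [0.1, 0, 0], "turn": 0},
  ],
)

```text
t: 11.72
tool_pos: [0.5908, -0.0422, 0.0283]
tool_rot: [0.997, 0.071, -0.002, -0.0]
contact_force: [-10.5, 0.0, 6.3]
width: 0.999
```

Emit:
send_rows(
  motion=[
    {"translation": [0.1, 0, 0], "turn": 0},
    {"translation": [0.1, 0, 0], "turn": 0},
  ],
)

```text
t: 11.88
tool_pos: [0.591, -0.0421, 0.0281]
tool_rot: [0.997, 0.071, -0.004, -0.0]
contact_force: [-19.9, -1.2, 13.2]
width: 0.997
```

Emit:
send_rows(
  motion=[
    {"translation": [0.1, 0, 0], "turn": 0},
    {"translation": [0, 0, 0], "turn": 0},
  ],
)

```text
t: 12.05
tool_pos: [0.591, -0.042, 0.028]
tool_rot: [0.997, 0.071, -0.005, -0.001]
contact_force: [-20.3, -1.9, 13.5]
width: 0.997
```

```bash
python3 - <<'E'
from w import *
where()
E
```

```text
t 12.05 p [ 0.591 -0.042  0.028] yaw 8.15 jig xy 0.5792 -0.1249 F [-20.3  -1.9  13.5] w 0.997
```

The block is firmly against the fence: 20 N with no further travel. I'll retreat clear and look.

Emit:
send_rows(
  motion=[
    {"translation": [-0.8, 0, 0], "turn": 0},
    {"translation": [-2.0, 0, 0], "turn": 0},
    {"translation": [-4.0, 0, 0], "turn": 0},
    {"translation": [-4.0, 0, -3.0], "turn": 0},
    {"translation": [-4.0, 0, -4.0], "turn": 0},
    {"translation": [-4.0, 0, -4.0], "turn": 0},
    {"translation": [0, 0, 0], "turn": 0},
  ],
)

```text
t: 12.63
tool_pos: [0.4351, -0.0653, 0.1168]
tool_rot: [0.998, 0.07, 0.003, 0.001]
contact_force: [1.2, -0.8, 0.7]
width: 0.999
```

```bash
python3 - <<'E'
from w import *
import cv2
where()
for n,(x,y,w,h) in {"top":(200,175,240,140),"side":(245,175,160,170)}.items():
    c=imaging.camera(n);a=c["frame"][y:y+h,x:x+w,::-1];cv2.imwrite(f"pics/{n}10.png",cv2.resize(a,None,fx=3.3,fy=3.3,interpolation=cv2.INTER_CUBIC))
E
```

```text
t 12.63 p [ 0.4351 -0.0653  0.1168] yaw 8.07 jig xy 0.4216 -0.1259 F [ 1.2 -0.8  0.7] w 0.999
```

View pics/side10.png

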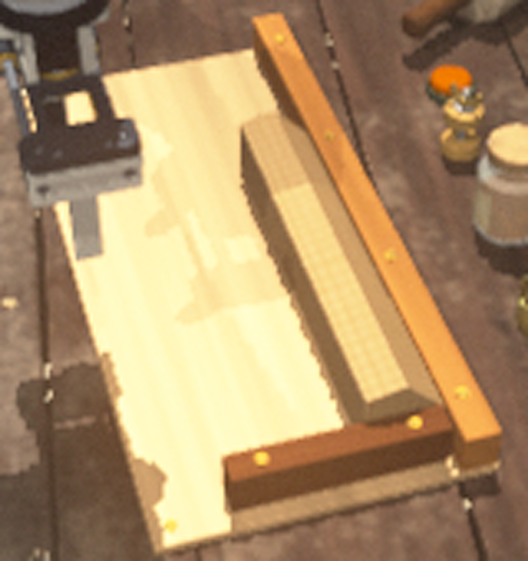

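View pics/top10.png

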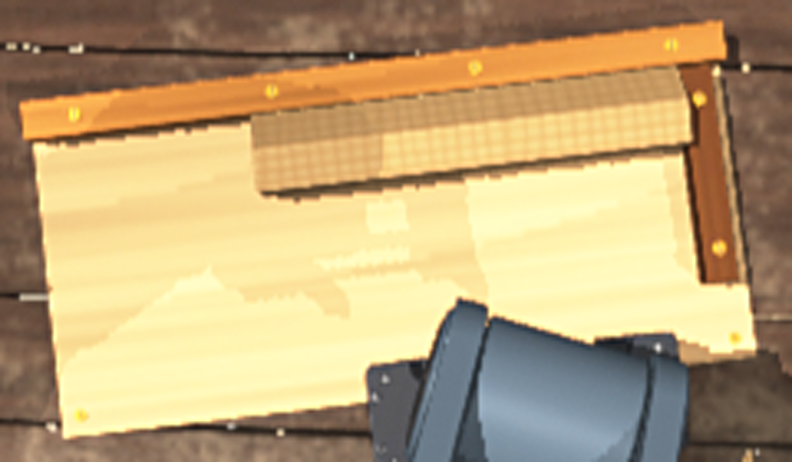

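The block lies along the fence and its end overlaps the stop line at (690,130) with no visible gap. I'll check this numerically.

```bash
python3 - <<'E'
from w import *
c=imaging.camera("top");s=imaging.camera("side");a=np.radians(8.1)
def f(n,u,z,C=c,o=(200,175)):
    p=ray(C,o[0]+u[0]/3.3,o[1]+u[1]/3.3,z);print(n,"jig",(p[0]*np.cos(a)+p[1]*np.sin(a)).round(4),(-p[0]*np.sin(a)+p[1]*np.cos(a)).round(4))
f("near L",(262,195),.071);f("near R",(690,145),.071)
f("fence L",(33,140),.045);f("stop",(690,175),.045)
f("side near L",(243,127),.071,s,(245,175));f("side near R",(363,417),.071,s,(245,175))
f("side stop",(228,460),.045,s,(245,175));f("side stop",(445,410),.045,s,(245,175))
E
```

```text
near L jig 0.581 0.0288
near R jig 0.5826 -0.2799
fence L jig 0.6422 0.1929
stop jig 0.5631 -0.2816
side near L jig 0.5862 0.0202
side near R jig 0.5801 -0.2976
side stop jig 0.4886 -0.2874
side stop jig 0.6451 -0.2875
```

```bash
python3 - <<'E'
from cell import order
print(order.finish_job())
E
```

```text
the job is handed in; nothing more can be done
None
```

I pushed the maple block flat against the fence and up to the end stop, then backed the arm clear and handed the job in at about 12.7 s of the 56 s. No verdict was reported.

**How it was done:** I used the two open fingers to square the block and push it against the fence. I then slid it along the fence with the closed fingers on its left end until it met the stop. Last, I pressed it against the fence again with both fingers.

**Checks that agreed:**
- **Contact forces:** the arm stalled at about 25 N and then 20 N against the fence, and at 31 N against the stop.
- **Top view:** the near edge is parallel to the fence to within about 1.6 mm over its length. The right end reads about 1.7 mm from the stop line, which is as fine as the picture resolves.
- **Bystanders:** I touched none of them. I judged this from the planned path and the pictures and didn't measure their positions at the end.

**Checks that disagreed:**
- **Side view:** hand-picked corners gave about 6 mm difference between the two ends of the near edge, and put the end about 10 mm past the stop face, which is impossible. I put this down to coarse corner picking at that oblique angle and trusted the contact forces and the top view.
- **Upward force:** the wrist showed an unexplained 9 to 21 N upward force while pushing on the long side. I saw no lifting or tipping.

I did not test the stop contact again after the last press against the fence.

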